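# Balance a wheeled medal cradle over the light pad

## Robot

A 6-joint arm with a two-finger parallel gripper is mounted at the origin on the work surface. World frame = base frame: x ahead of the robot, y to its left, z up, the work surface at z = 0. Lengths are in m, angles in rad, forces in N, time in s.
With the tool pointing down it reaches from about 0.35 to 0.85 m from the base axis. Payload 8.1 kg.
Tool frame: the origin (TCP) lies at the very end of the fingers, on their centre line; the grasp point (between the pads) lies robot.hold_point_z behind it (robot.hold_point_z is the distance from the TCP to the grasp point, in m); z points along the fingers, y is the direction in which the jaws open and shut (so a half turn about z gives the same grasp; the last joint's range is limited). The gripper opens to 93 mm and grips with 3 to 60 N. Pads are 15 mm wide; open, the fingers measure 128 mm over their backs; the gripper's body (75 mm by 188 mm) begins 65 mm behind the grasp point.
Start: joints at [1.15, 0.13, 1.488, -0, 1.523, -0.085], TCP at [0.198, 0.567, 0.219] pointing down, gripper open.
Joint ranges: [-2.96, 2.96], [-0.89, 2.26], [0.02, 2.5], [-1.34, 4.48], [0, 2.73], [-2.66, 2.66]. Speed limits (rad/s): [2.39, 2.39, 2.79, 3.14, 3.14, 3.14].

## Interface

Orientations are given as a rotation vector (axis times angle).
In Python, from plant import robot, cams gives the robot as it stands. The module is installed in compiled form; this text tells all that it offers.
- The arm moves only by the tool step_arm, never from a script. Its argument "deltas" is a list of rows, each an object with "offset": the shift along the tool's x, y, z in cm, a list of three; "roll": the turn about the tool's z in rad. In form: [{"offset": [x, y, z], "roll": roll}, ...]. A call has 1 to 12 rows; each row shifts and turns the commanded pose from where the row before left it, along the tool's axes as they then stand; what a row does not reach is not made up. A row lasts 1/8 s, in which the tool goes at most 62.5 mm and 10.7 degrees, less where a joint would pass 70% of its speed; a pose out of reach is approached as far as the arm can. A call with a gripper value outside its range is refused whole. "fingers" is the finger opening in cm, from 0 to 9.3, set as the call begins (left out, the last holds). The fingers move at their own pace and stop on an object; "grip_force" is the grip in N (left out, the last holds). Time passes only in rows, so rows that do not move let the fingers close. It gives the time, the measured TCP pose, the force and the opening at its end, in the units of the state.
- robot.read_state(): the state, without advancing time (a new reading comes with each control period).
- cams.read_camera(name): name is "side" or "top" or "wrist"; returns a dict with "pixels" (480x640x3 uint8, red, green, blue), "fx", "fy", "cx", "cy" (pixels), "extrinsics" (4x4, takes a point from world to camera coordinates). Camera axes: x right, y down, z forward; pixel columns grow to the right and rows downward; lengths in m; the calibration is good to about 2 mm. The wrist camera is an equidistant fisheye: a pixel r from the principal point sees the ray r / f radians off the axis. A picture is of the moment at which its call begins. There is no depth.
- robot.close_job(): hands the job in, once; it reports no verdict.
Trained networks look in a picture, given as the dict that the camera call returned (one of the last four; its "shot" number tells which), for a name from the list of things; names that differ only in an ending like _2 or _b are one class to them, and where a whole thing is asked for, a point or a joint stands for the part that bears it (a point fixed in the world has none). Each returns a list of dicts, best first, with "score" (0 to 1); they miss things now and then, are a little off and sometimes report something else, mostly with a low value. They report only what shows in the picture. A call takes as long as a camera call. They do not tell look-alikes from the thing itself.
- cams.boxes_of(picture, thing): "xy" ([column, row] in pixels, amid what is visible of it).
- cams.silhouettes(picture, thing): "mask" (480x640 bool, what is visible of it) and "xy" ([column, row] in pixels, amid what is visible of it).
- cams.pinpoint(picture, thing): "xy" ([column, row] in pixels: a listed point, or the origin of a listed thing).
The state is a dict: "t": time; "q": joint angles; "dq": joint speeds; "joint_torque": joint torques, N m; "tool_pos": TCP position; "orientation": TCP orientation; "force": force on the tool from outside, world axes, zero at the start; "wrist_torque": the same for the moment, N m; "opening": finger opening in m.
Only numpy, scipy, OpenCV 4.12 (cv2) and the standard library are available. Lean on these libraries where they do the work, as an engineer would, in place of code of your own. Each camera call takes 0.05 s, during which the arm holds its last target. There are 200 camera calls.

## Task

Pick the viewing tray up by its brass post and, before you carry it towards the light pad, roll the free-running medal cradle off its end stop into the white window in the middle of the tray, without letting it run on to the far stop, and steady it there for a couple of seconds. Carry the tray, with the cradle staying near the window, to the light pad and hold it in the air about 80 mm above the pad so that the cradle stays in the window and over the pad's red dot for a good five seconds, never touching the cradle, tipping the tray far or disturbing anything else. The program finishes while still holding the tray there, with the cradle still near the window.

Things in the scene. Friction and masses are not known exactly. Their poses are not given: they have to be found in the camera images.
- tray: loose wooden viewing tray 92 x 264 mm, about 0.28 kg, underside flat. Origin: centre of its underside below the channel's middle; y along the channel (the way the cradle rolls), x across (at the start about away from the robot), z up. Cork-faced end stops 42 mm high, faces at y = +-120 mm; side rims 30 mm high, inside faces at x = +-40 mm.
- tray_window (a point): on the channel floor, middle of the white window (y -20 to +20 mm), 14 mm above the underside. The floor is crowned: it falls to both ends on an arc of radius 4 m (height 14 mm - y^2/8 m), so on a level tray the cradle has no rest in the middle but rolls away to an end stop, its offset growing with a time constant of about 0.65 s.
- tray_post (a point): grasp point on the tray's upright brass post, at (-72, 0, 92) mm in the tray's frame. The post is rigid with the tray, 24 mm thick along the tray's y (pinch it across this), 26 mm along x, its top 110 mm above the underside. Nothing beside it is higher than 55 mm. Grip with about 80 N; the tray may still sag a degree in the fingers.
- cradle: four-wheeled brass cradle with a red-ringed medal, 64 mm long, 56 mm wide, 30 mm high, about 0.2 kg (varies by a third), captive in the channel. Origin: midway between the lowest points of its wheels. It rolls freely along the tray's y: acceleration = gravity along the floor minus the acceleration of the tray. It starts at the stop at the tray's +y end, at y = 88 mm.
- light_pad: flat light pad fixed on the shelf, 130 x 170 x 12 mm, white top with black cross lines and a red dot in the middle. Origin: centre of its underside, below the red dot. Other fixed equipment stands well clear: a 120 mm high bench vise at the far side (beyond world x = 0.7 m), a coin cabinet and a lamp at the sides (beyond 0.45 m either way).
- medal: bronze medal in a clear round capsule, 70 mm diameter, 12 mm high, loose; leave alone
- loupe: brown tortoiseshell loupe, 52 mm lens with handle, 10 mm high, loose; leave alone
- snuff_box: tarnished silver snuff box 55 x 80 x 26 mm, loose; leave alone
- coin_slab: clear slab with a brass coin, 60 x 85 x 8 mm, loose; leave alone
Mind the look-alikes: they are no part of the job. There is more than one size of the light_pad; the one meant has the size given above.

How it is judged:
On the way, in this order (a step that is already met when the one before it is completed fails the run):
1. The tray is held clear of the shelf, still away from the light pad, with the cradle steadied inside the white window for 1.5 s (height (world z) of tray above 0.03 m and horizontal distance between tray and light_pad above 0.23 m and y of cradle in the frame of tray between -0.022 and 0.022 m and contact force between the fingers and tray above 2 N), for 1.5 s.
2. The tray is held 35 to 150 mm above the light pad with the cradle inside the white window and over the red dot (within 30 mm) for 4.5 s (height (world z) of tray between 0.047 and 0.162 m and horizontal distance between cradle and light_pad below 0.03 m and y of cradle in the frame of tray between -0.022 and 0.022 m and contact force between the fingers and tray above 2 N), for 4.5 s.
At the end, for the whole second after the job is handed in: Through the whole second the fingers hold the tray in the air, 28 to 158 mm above the light pad, tilted less than 0.15 rad and not touching the pad; the cradle stays within 45 mm of the window's middle and within 55 mm of the red dot (height (world z) of tray between 0.04 and 0.17 m and horizontal distance between cradle and light_pad below 0.055 m and y of cradle in the frame of tray between -0.045 and 0.045 m and angle between tray's own z axis and vertical below 0.15 rad and contact force between the fingers and tray above 2 N and contact force between tray and light_pad below 0.3 N); the arm keeps its last pose, push and grip.
It fails at once if the tray is near the light pad with the cradle run back to an end stop (horizontal distance between tray and light_pad below 0.22 m and (y of cradle in the frame of tray above 0.076 m or y of cradle in the frame of tray below -0.076 m)).
It fails at once if the cradle runs on to the far stop (y of cradle in the frame of tray below -0.08 m).
It fails at once if the tray is tipped more than 0.35 rad (angle between tray's own z axis and vertical above 0.35 rad).
It fails at once if the gripper touches the cradle (contact force between the arm and cradle above 1 N).
It fails at once if the light pad is struck, or a bystander is moved (contact force between any of tray, the arm and light_pad above 5 N or distance of any of medal, loupe, snuff_box, coin_slab from where it was at the start of the episode above 0.02 m).
It also fails if it takes over 67 s, if anything falls off the work surface, if the arm or the gripper's body presses on something with over 40 N, if the wrist force passes 120 N, or if a joint passes its speed limit or range.

## Working session

There is one attempt and no reset: what is moved stays moved. The work goes in short steps, Python scripts to look and compute and a tool call to move; the robot and the scene stay as the last step left them, time stands still between calls to the robot, and variables do not carry over. Pictures are saved under pics/ and viewed, about 8 in all and at most 12, crops included, and the job is handed in when it is done.

Besides the shell and the picture viewer there is one more tool, called after "Request:" in YAML: its name, and indented under it one key for each argument. step_arm: Moves the arm, as the interface text tells. Its arguments: {"type":"object","properties":{"deltas":{"type":"array"},"fingers":{"type":"number"},"grip_force":{"type":"number"}},"required":["deltas"]}

```bash
mkdir -p pics
cat > h.py <<'E'
import numpy as np, cv2, json
from plant import robot, cams
from scipy.spatial.transform import Rotation as Ro
def ray(p,xy):
    E=np.array(p["extrinsics"]);R=E[:3,:3];c=-R.T@E[:3,3]
    d=R.T@np.array([(xy[0]-p["cx"])/p["fx"],(xy[1]-p["cy"])/p["fy"],1]);return c,d
def atz(p,xy,z):
    c,d=ray(p,xy);return c+d*(z-c[2])/d[2]
def save(p,n): cv2.imwrite("pics/"+n,p["pixels"][:,:,::-1])
E
python3 - <<'E'
from h import *
s=robot.read_state();print(s["t"],s["tool_pos"],s["orientation"],s["opening"],robot.hold_point_z)
print(Ro.from_rotvec(s["orientation"]).as_matrix().round(4))
H={"tray":0.014,"tray_window":.014,"tray_post":.092,"cradle":.014,"light_pad":0.012,"medal":.012,"loupe":.01,"snuff_box":.026,"coin_slab":.008}
for n in ("top","side"):
    p=cams.read_camera(n);save(p,n+"0.png");print(n,p["fx"],ray(p,(320,240)))
    for k,z in H.items():
        for d in cams.pinpoint(p,k)[:3]: print(k,np.round(d["xy"],1),round(d["score"],2),atz(p,d["xy"],z).round(3))
E
```

```text
0.0 [0.19745824 0.5659936  0.21759087] [-5.24863984e-01 -3.09697740e+00  2.73510818e-03] 0.09276657087132888 0.0188
[[-9.442e-01  3.295e-01 -7.000e-04]
 [ 3.295e-01  9.442e-01 -1.600e-03]
 [ 2.000e-04 -1.800e-03 -1.000e+00]]
top 472.7374923077113 (array([ 0.35266238, -0.0177381 ,  1.23539932]), array([ 0.1209603 , -0.00609173, -0.99276565]))
tray [237.  227.1] 0.95 [0.537 0.191 0.014]
tray_window [237.5 229.1] 0.56 [0.531 0.19  0.014]
tray_post [227.  255.5] 0.58 [0.455 0.201 0.092]
cradle [205.4 219.7] 0.9 [0.556 0.274 0.014]
light_pad [385.1 226.1] 0.87 [ 0.537 -0.196  0.012]
light_pad [437.4 326.4] 0.74 [ 0.278 -0.324  0.012]
light_pad [197.7 342.2] 0.72 [0.241 0.288 0.012]
medal [436.  169.7] 0.85 [ 0.688 -0.333  0.012]
medal [229.5 251.7] 0.68 [0.472 0.21  0.012]
loupe [379.6 148.9] 0.81 [ 0.746 -0.186  0.01 ]
snuff_box [194.4 169.2] 0.61 [0.689 0.303 0.026]
snuff_box [238.6 230.1] 0.61 [0.527 0.185 0.026]
coin_slab [237.2 152. ] 0.9 [0.74  0.194 0.008]
side 443.9338619187567 (array([-0.03974928, -0.5651588 ,  0.78076504]), array([ 0.53018524,  0.5059469 , -0.68075292]))
tray [266.1 220.9] 0.7 [0.511 0.159 0.014]
tray [239.6 197.4] 0.18 [0.526 0.291 0.014]
tray_window [263.4 210.6] 0.76 [0.534 0.198 0.014]
tray_window [380.2 290.6] 0.51 [ 0.532 -0.209  0.014]
tray_window [239.6 199.1] 0.48 [0.521 0.285 0.014]
tray_post [238.6 200.4] 0.63 [0.459 0.196 0.092]
cradle [247.6 199. ] 0.88 [0.537 0.269 0.014]
light_pad [148.6 253.2] 0.84 [0.228 0.276 0.012]
light_pad [348.3 407.3] 0.81 [ 0.276 -0.338  0.012]
light_pad [379.  290.7] 0.66 [ 0.531 -0.206  0.012]
medal [469.2 287.3] 0.62 [ 0.683 -0.346  0.012]
loupe [421.9 240.7] 0.85 [ 0.74  -0.179  0.01 ]
loupe [265.6 212.4] 0.39 [0.536 0.191 0.01 ]
snuff_box [275.6 176.9] 0.82 [0.653 0.28  0.026]
coin_slab [314.4 185.1] 0.75 [0.722 0.187 0.008]
```

View pics/top0.png

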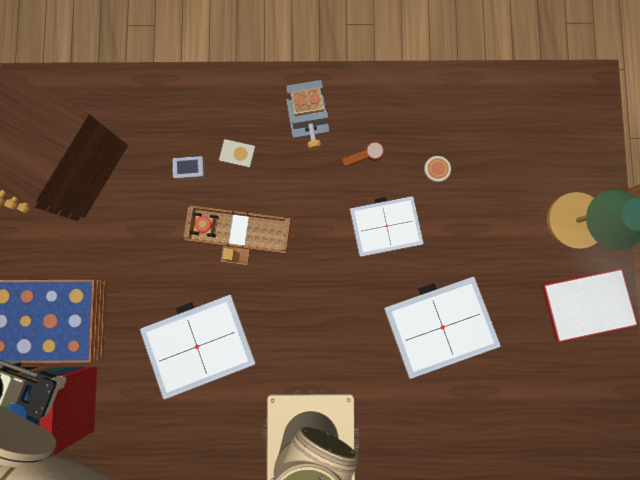

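View pics/side0.png

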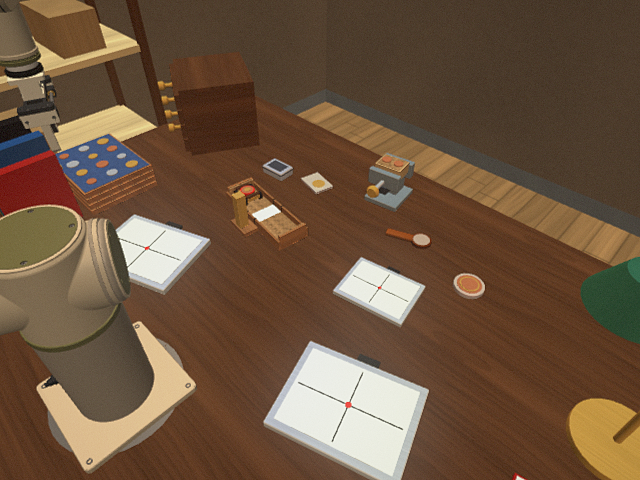

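Run:
```python
from h import *
p=cams.read_camera("top");im=p["pixels"]
def rect(m,z,name):
    c=max(cv2.findContours(m.astype(np.uint8),cv2.RETR_EXTERNAL,cv2.CHAIN_APPROX_NONE)[0],key=cv2.contourArea)
    w=np.array([atz(p,q,z)[:2] for q in c[:,0].astype(float)],np.float32)
    r=cv2.minAreaRect(w);print(name,np.round(r[0],4),np.round(r[1],3),round(r[2],1))
for s in cams.silhouettes(p,"light_pad")[:3]: rect(s["mask"],.012,"pad %s"%np.round(s["xy"]))
rect(cams.silhouettes(p,"tray")[0]["mask"],.03,"tray")
m=(im.min(2)>190);m[:,:215]=0;m[:,260:]=0;m[:205]=0;m[250:]=0;rect(m,.014,"window")
hsv=cv2.cvtColor(im,cv2.COLOR_RGB2HSV)
for n,(c,r) in {"ring":(204,223),"dot":(387,226)}.items():
    m=((hsv[...,0]<8)|(hsv[...,0]>172))&(hsv[...,1]>150)&(hsv[...,2]>120)
    k=np.zeros_like(m);k[r-20:r+20,c-20:c+20]=1;v,u=np.nonzero(m&k);print(n,len(u),u.mean(),v.mean(),atz(p,(u.mean(),v.mean()),.012 if n=="dot" else .04))
c=np.vstack([cv2.resize(im[190:270,170:300],(650,400),interpolation=2),]);c2=cv2.resize(im[180:270,330:460],(650,450),interpolation=2)
d=np.hstack([cv2.resize(c,(390,300)),cv2.resize(c2,(390,300))]);cv2.imwrite("pics/crop1.png",d[:,:,::-1])
```

```text
pad [197. 343.] [0.2383 0.2908] [0.208 0.25 ] 20.9
pad [386. 227.] [ 0.5421 -0.1969] [0.143 0.173] 11.3
pad [439. 327.] [ 0.2851 -0.3323] [0.206 0.248] 18.8
tray [0.5078 0.1909] [0.274 0.138] 82.9
window [0.53   0.1875] [0.04  0.075] 82.5
ring 91 202.56043956043956 224.02197802197801 [0.5410011  0.27508199 0.04      ]
dot 2 386.0 225.5 [ 0.53903727 -0.19801849  0.012     ]
```

View pics/crop1.png

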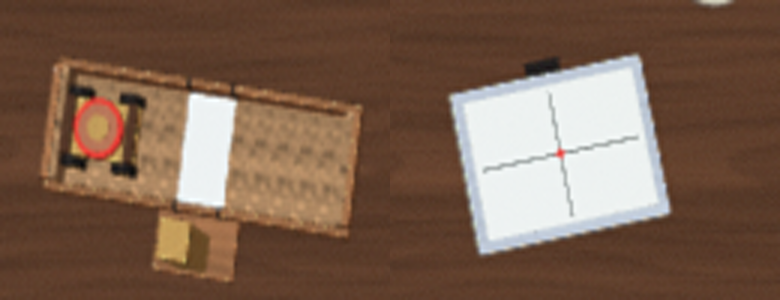

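Request:
step_arm:
  deltas:
    - {"offset":[-3.68,-2.62,0],"roll":0}
    - {"offset":[-3.68,-2.62,0],"roll":0}
    - {"offset":[-3.68,-2.62,0],"roll":0}
    - {"offset":[-3.68,-2.62,0],"roll":0}
    - {"offset":[-3.68,-2.62,0],"roll":0}
    - {"offset":[-3.68,-2.62,0],"roll":0}
    - {"offset":[-3.68,-2.62,0],"roll":0}
    - {"offset":[-3.68,-2.62,0],"roll":0}
    - {"offset":[-3.68,-2.62,0],"roll":0}
    - {"offset":[-3.68,-2.62,0],"roll":0}
    - {"offset":[0,0,0],"roll":-0.103}
    - {"offset":[0,0,0],"roll":-0.103}
  fingers: 9.3
  grip_force: 60

```text
t: 2.65
tool_pos: [0.4592, 0.1971, 0.2187]
orientation: [0.201, 3.135, 0.0]
force: [0.2, 1.1, -0.3]
opening: 0.093
```

Check from near with the wrist camera.

```bash
cat >> h.py <<'E'
def fray(p,xy):
    E=np.array(p["extrinsics"]);R=E[:3,:3];c=-R.T@E[:3,3]
    q=np.array([(xy[0]-p["cx"])/p["fx"],(xy[1]-p["cy"])/p["fy"]]);r=np.linalg.norm(q)+1e-9
    return c,R.T@np.append(q/r*np.sin(r),np.cos(r))
def fatz(p,xy,z):
    c,d=fray(p,xy);return c+d*(z-c[2])/d[2]
E
python3 - <<'E'
from h import *
s=robot.read_state();print(s["tool_pos"]);print(Ro.from_rotvec(s["orientation"]).as_matrix().round(4))
p=cams.read_camera("wrist");save(p,"w1.png");print(fray(p,(p["cx"],p["cy"])))
for k,z in {"tray_window":.014,"tray_post":.092,"cradle":.014,"tray":0}.items():
    for d in cams.pinpoint(p,k)[:2]: print(k,np.round(d["xy"],1),round(d["score"],2),fatz(p,d["xy"],z).round(4))
im=p["pixels"];x=cams.pinpoint(p,"tray_window")[0]["xy"]
n,l,st,ce=cv2.connectedComponentsWithStats((im.min(2)>170).astype(np.uint8))
for i in range(1,n):
    if st[i,4]>300:
        c=cv2.findContours((l==i).astype(np.uint8),0,1)[0][0][:,0].astype(float)
        r=cv2.minAreaRect(np.array([fatz(p,q,.014)[:2] for q in c],np.float32));print(ce[i].round(),st[i,4],np.round(r[0],4),np.round(r[1],3),r[2])
E
```

```text
[0.45922637 0.19711434 0.21868263]
[[-9.918e-01  1.278e-01  1.000e-04]
 [ 1.278e-01  9.918e-01  1.000e-04]
 [-1.000e-04  1.000e-04 -1.000e+00]]
(array([0.37823432, 0.20623247, 0.38423599]), array([ 0.28625979, -0.0370281 , -0.95743629]))
tray_window [320.8 270.1] 0.92 [0.5252 0.1838 0.014 ]
tray_window [ 52.7 299.4] 0.37 [ 0.5304 -0.1906  0.014 ]
tray_post [320.9 226.7] 0.67 [0.4565 0.1935 0.092 ]
cradle [400.8 274.5] 0.97 [0.542  0.2697 0.014 ]
tray [323.6 267.6] 0.93 [0.5282 0.1864 0.    ]
[375.  37.] 15726 [0.2549 0.2954] [0.132 0.244] 20.61815643310547
[322. 275.] 2127 [0.5293 0.1844] [0.041 0.072] 81.86921691894531
[ 50. 285.] 3899 [ 0.5201 -0.201 ] [0.095 0.165] 10.382343292236328
```

View pics/w1.png

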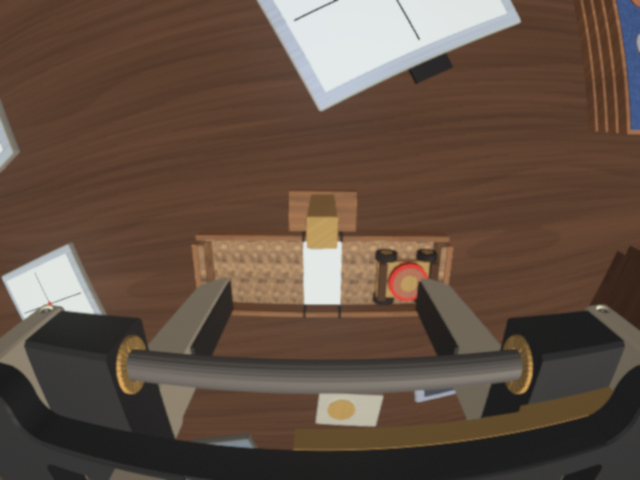

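Request:
step_arm:
  deltas:
    - {"offset":[0,-0.2,2.9],"roll":0}
    - {"offset":[0,0,2.9],"roll":0}
    - {"offset":[0,0,2.9],"roll":0}
    - {"offset":[0,0,2.9],"roll":0}
    - {"offset":[0,0,1.95],"roll":0}
    - {"offset":[0,0,1.0],"roll":0}
    - {"offset":[0,0,0],"roll":0}
    - {"offset":[0,0,0],"roll":0}

```text
t: 3.95
tool_pos: [0.4593, 0.1962, 0.0742]
orientation: [0.204, 3.134, 0.001]
force: [0.2, -0.3, 0.6]
opening: 0.0931
```

Request:
step_arm:
  deltas:
    - {"offset":[0,0,0],"roll":0}
    - {"offset":[0,0,0],"roll":0}
    - {"offset":[0,0,0],"roll":0}
    - {"offset":[0,0,0],"roll":0}
    - {"offset":[0,0,0],"roll":0}
    - {"offset":[0,0,0],"roll":0}
    - {"offset":[0,0,0],"roll":0}
    - {"offset":[0,0,0],"roll":0}
    - {"offset":[0,0,0],"roll":0}
    - {"offset":[0,0,0],"roll":0}
  fingers: 0
  grip_force: 60

```text
t: 5.2
tool_pos: [0.4585, 0.1958, 0.0731]
orientation: [-0.204, -3.135, 0.0]
force: [0.1, -1.7, 0.9]
opening: 0.0237
```

Request:
step_arm:
  deltas:
    - {"offset":[0,0,-0.4],"roll":0}
    - {"offset":[0,0,-0.8],"roll":0}
    - {"offset":[0,0,-1.0],"roll":0}
    - {"offset":[0,0,-1.0],"roll":0}
    - {"offset":[0,0,-1.0],"roll":0}
    - {"offset":[0,0,-1.0],"roll":0}
    - {"offset":[0,0,-1.0],"roll":0}
    - {"offset":[0,0,-1.0],"roll":0}
    - {"offset":[0,0,-0.8],"roll":0}
    - {"offset":[0,0,-0.8],"roll":0}
    - {"offset":[0,0,-0.4],"roll":0}
    - {"offset":[0,0,0],"roll":0}

```text
t: 6.7
tool_pos: [0.4587, 0.196, 0.1654]
orientation: [0.204, 3.134, 0.0]
force: [0.3, 0.4, -5.2]
opening: 0.0238
```

Run:
```python
from h import *
s=robot.read_state();print(s["t"],s["tool_pos"],s["force"],s["wrist_torque"],s["opening"]);print(Ro.from_rotvec(s["orientation"]).as_matrix().round(4))
for n in ("top","side","wrist"):
    p=cams.read_camera(n);im=p["pixels"];save(p,n+"2.png")
    hsv=cv2.cvtColor(im,cv2.COLOR_RGB2HSV)
    m=((hsv[...,0]<8)|(hsv[...,0]>172))&(hsv[...,1]>150)&(hsv[...,2]>120)
    k,l,st,ce=cv2.connectedComponentsWithStats(m.astype(np.uint8))
    for i in range(1,k):
        if st[i,4]>12: print(n,ce[i].round(1),st[i])
    for d in cams.pinpoint(p,"cradle")[:1]+cams.pinpoint(p,"tray_window")[:1]: print(n,d)
a=[cv2.imread(f"pics/{n}2.png") for n in("top","side","wrist")]
o=np.hstack([a[0][150:350,130:380],a[1][80:280,170:420],cv2.resize(a[2],(266,200))])
cv2.imwrite("pics/m2.png",o)
```

```text
6.7 [0.45873489 0.19596036 0.1654295 ] [ 0.32516289  0.39637053 -5.16124145] [-0.09277766  0.31742586 -0.01218312] 0.023829801549422304
[[-9.916e-01  1.294e-01  5.000e-04]
 [ 1.294e-01  9.916e-01  1.000e-04]
 [-5.000e-04  2.000e-04 -1.000e+00]]
top [555.8 303.7] [543 275  48  67 156]
top [ 45.6 418.7] [ 38 380  17  78 997]
top {'xy': [234.3, 223.2], 'score': 0.97}
side [ 25.8 162. ] [  0 150  55  26 348]
side [246.6 164.3] [243 162   8   5  15]
side [ 64.9 193.1] [ 63 190   5   7  15]
side [ 70.6 193.2] [ 68 191   7   5  13]
side [ 55.4 198.2] [ 53 195   6   7  15]
side [ 71.5 203.2] [ 60 197  22  16  85]
side [348.  404.3] [346 402   5   6  24]
side [515.7 476. ] [512 473  11   7  24]
side {'xy': [236.4, 168.1], 'score': 0.75}
```

View pics/m2.png

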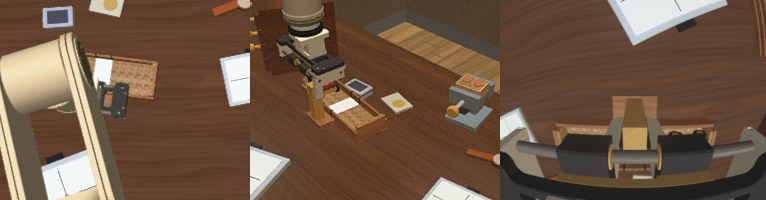

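```bash
python3 -c "
from h import *
s=robot.read_state();print(s['t'],s['q'].round(3) if hasattr(s['q'],'round') else s['q'])
E=[]
for i in range(8): E.append(robot.read_state()['wrist_torque'])
print(np.array(E).std(0))"
```

```text
7.15 [ 0.301 -0.115  1.833 -0.     1.423 -1.14 ]
[1.38777878e-17 0.00000000e+00 0.00000000e+00]
```

Request:
step_arm:
  deltas:
    - {"offset":[0,0,0.4],"roll":0}
    - {"offset":[0,0,0.8],"roll":0}
    - {"offset":[0,0,1.2],"roll":0}
    - {"offset":[0,0,1.4],"roll":0}
    - {"offset":[0,0,1.4],"roll":0}
    - {"offset":[0,0,1.4],"roll":0}
    - {"offset":[0,0,1.0],"roll":0}
    - {"offset":[0,0,0.7],"roll":0}
    - {"offset":[0,0,0.5],"roll":0}
    - {"offset":[0,0,0.35],"roll":0}
    - {"offset":[0,0,0],"roll":0}
    - {"offset":[0,0,0],"roll":0}

```text
t: 8.65
tool_pos: [0.4588, 0.196, 0.074]
orientation: [0.204, 3.134, 0.0]
force: [-1.1, 0.4, -4.3]
opening: 0.0235
```

Request:
step_arm:
  deltas:
    - {"offset":[0,0,0],"roll":0}
    - {"offset":[0,0,0],"roll":0}
    - {"offset":[0,0,0],"roll":0}
    - {"offset":[0,0,0],"roll":0}
    - {"offset":[0,0,0],"roll":0}
    - {"offset":[0,0,0],"roll":0}
  fingers: 9.3

```text
t: 9.4
tool_pos: [0.4585, 0.1959, 0.0736]
orientation: [-0.204, -3.135, 0.0]
force: [-0.6, -0.6, -0.1]
opening: 0.079
```

Request:
step_arm:
  deltas:
    - {"offset":[0,0,0],"roll":0.18}
    - {"offset":[0,0,0],"roll":0.18}
    - {"offset":[0,0,0],"roll":0.18}
    - {"offset":[0,0,0],"roll":0.18}
    - {"offset":[0,0,0],"roll":0.18}
    - {"offset":[0,0,0],"roll":0.18}
    - {"offset":[0,0,0],"roll":0.18}
    - {"offset":[0,0,0],"roll":0.18}
    - {"offset":[0,0,0],"roll":0.18}
    - {"offset":[0,0,0],"roll":0.18}
    - {"offset":[0,0,0],"roll":0.18}
    - {"offset":[0,0,0],"roll":0.18}

```text
t: 10.9
tool_pos: [0.4585, 0.1959, 0.0736]
orientation: [-2.865, -1.289, 0.0]
force: [0.6, -0.4, 0.5]
opening: 0.0928
```

Request:
step_arm:
  deltas:
    - {"offset":[0,0,0],"roll":0.1636}
    - {"offset":[0,0,0],"roll":0.1636}
    - {"offset":[0,0,0],"roll":0.1636}
    - {"offset":[0,0,0],"roll":0.1636}
    - {"offset":[0,0,0],"roll":0.1636}
    - {"offset":[0,0,0],"roll":0.1636}
    - {"offset":[0,0,0],"roll":0}
    - {"offset":[0,0,0],"roll":0}

```text
t: 11.9
tool_pos: [0.4585, 0.1959, 0.0736]
orientation: [3.135, -0.198, -0.0]
force: [0.0, 0.3, -1.0]
opening: 0.093
```

Request:
step_arm:
  deltas:
    - {"offset":[0,0,0],"roll":0}
    - {"offset":[0,0,0],"roll":0}
    - {"offset":[0,0,0],"roll":0}
    - {"offset":[0,0,0],"roll":0}
    - {"offset":[0,0,0],"roll":0}
    - {"offset":[0,0,0],"roll":0}
    - {"offset":[0,0,0],"roll":0}
    - {"offset":[0,0,0],"roll":0}
    - {"offset":[0,0,0],"roll":0}
  fingers: 0
  grip_force: 60

```text
t: 13.02
tool_pos: [0.4586, 0.1959, 0.0736]
orientation: [-3.135, 0.204, -0.0]
force: [-0.7, 0.4, -0.2]
opening: 0.0238
```

Request:
step_arm:
  deltas:
    - {"offset":[0,0,-0.4],"roll":0}
    - {"offset":[0,0,-0.8],"roll":0}
    - {"offset":[0,0,-1.2],"roll":0}
    - {"offset":[0,0,-1.5],"roll":0}
    - {"offset":[0,0,-1.6],"roll":0}
    - {"offset":[0,0,-1.7],"roll":0}
    - {"offset":[0,0,-1.7],"roll":0}
    - {"offset":[0,0,-1.6],"roll":0}
    - {"offset":[0,0,-1.4],"roll":0}
    - {"offset":[0,0,-1.2],"roll":0}
    - {"offset":[0,0,-0.9],"roll":0}
    - {"offset":[0,0,-0.5],"roll":0}

```text
t: 14.52
tool_pos: [0.4586, 0.1959, 0.2191]
orientation: [-3.135, 0.204, -0.0]
force: [0.2, -0.2, -4.5]
opening: 0.0237
```

Request:
step_arm:
  deltas:
    - {"offset":[0,0,0],"roll":-0.03}
    - {"offset":[0,0,0],"roll":-0.06}
    - {"offset":[0,0,0],"roll":-0.09}
    - {"offset":[0,0,0],"roll":-0.1}
    - {"offset":[0,0,0],"roll":-0.1}
    - {"offset":[0,0,0],"roll":-0.1}
    - {"offset":[0,0,0],"roll":-0.1}
    - {"offset":[0,0,0],"roll":-0.1}
    - {"offset":[0,0,0],"roll":-0.1}
    - {"offset":[0,0,0],"roll":-0.1}
    - {"offset":[0,0,0],"roll":-0.1}
    - {"offset":[0,0,0],"roll":-0.1}

```text
t: 16.02
tool_pos: [0.4583, 0.1957, 0.2179]
orientation: [2.79, 1.443, -0.002]
force: [0.3, 0.4, -5.1]
opening: 0.0236
```

Request:
step_arm:
  deltas:
    - {"offset":[0,0,0],"roll":-0.1}
    - {"offset":[0,0,0],"roll":-0.1}
    - {"offset":[0,0,0],"roll":-0.1}
    - {"offset":[0,0,0],"roll":-0.1}
    - {"offset":[0,0,0],"roll":-0.09}
    - {"offset":[0,0,0],"roll":-0.06}
    - {"offset":[0,0,0],"roll":-0.04}
    - {"offset":[0,0,0],"roll":-0.02}
    - {"offset":[0,0,0],"roll":-0.01}
    - {"offset":[0,0,0],"roll":0}

```text
t: 17.27
tool_pos: [0.4585, 0.1958, 0.2185]
orientation: [-2.222, -2.221, 0.0]
force: [-0.3, -0.1, -5.4]
opening: 0.0235
```

Request:
step_arm:
  deltas:
    - {"offset":[-0.8,0.7,0],"roll":0}
    - {"offset":[-1.5,1.4,0],"roll":0}
    - {"offset":[-2.2,1.8,0],"roll":0}
    - {"offset":[-2.2,1.8,0],"roll":0}
    - {"offset":[-2.2,1.8,0],"roll":0}
    - {"offset":[-2.2,1.7,0],"roll":0}
    - {"offset":[-2.2,1.6,0],"roll":0}
    - {"offset":[-2.2,1.45,0],"roll":0}
    - {"offset":[-2.2,1.3,0],"roll":0}
    - {"offset":[-2.0,1.15,0],"roll":0}
    - {"offset":[-1.3,1.0,0],"roll":0}
    - {"offset":[-0.8,0.85,0],"roll":0}

```text
t: 18.77
tool_pos: [0.6245, -0.023, 0.2185]
orientation: [-2.223, -2.22, -0.0]
force: [-0.2, 0.9, -2.9]
opening: 0.0237
```

Request:
step_arm:
  deltas:
    - {"offset":[0,0.7,0],"roll":0}
    - {"offset":[0,0.5,0],"roll":0}
    - {"offset":[0,0.3,0],"roll":0}
    - {"offset":[0,0.1,0],"roll":0}
    - {"offset":[0,0,0],"roll":0}
    - {"offset":[0,0,0],"roll":0}

```text
t: 19.52
tool_pos: [0.6398, -0.0221, 0.2187]
orientation: [-2.222, -2.221, 0.0]
force: [0.6, 0.1, -4.2]
opening: 0.0237
```

```bash
cat >> h.py <<'E'
def ring(p,guess,rad=40):
    hsv=cv2.cvtColor(p["pixels"],cv2.COLOR_RGB2HSV)
    m=((hsv[...,0]<8)|(hsv[...,0]>172))&(hsv[...,1]>150)&(hsv[...,2]>110)
    k=np.zeros(m.shape,np.uint8);cv2.circle(k,tuple(int(g) for g in guess),rad,1,-1)
    v,u=np.nonzero(m&(k>0));return len(u),np.array([u.mean(),v.mean()]) if len(u) else None
def proj(p,X):
    c=np.array(p["extrinsics"])[:3]@np.append(X,1);return np.array([p["fx"]*c[0]/c[2]+p["cx"],p["fy"]*c[1]/c[2]+p["cy"]])
E
python3 - <<'E'
from h import *
s=robot.read_state();print(s["t"],s["tool_pos"],s["q"],s["opening"]);print(Ro.from_rotvec(s["orientation"]).as_matrix().round(4))
p=cams.read_camera("top");save(p,"top3.png")
T=s["tool_pos"];z=T[2]-.0732+.044
g=proj(p,[T[0]-.088,T[1]+.072,z]);n,c=ring(p,g);print(g,n,c)
if n: print(atz(p,c,z)-T, robot.read_state()["t"])
E
```

```text
19.525 [ 0.63978923 -0.02210888  0.21870044] [-1.14606341e-01  2.38420760e-01  1.36678420e+00 -9.17121962e-07
  1.53639460e+00 -1.14143750e-01] 0.023705081344054284
[[ 5.e-04  1.e+00 -0.e+00]
 [ 1.e+00 -5.e-04 -0.e+00]
 [-0.e+00 -0.e+00 -1.e+00]]
[286.83859427 208.46450328] 61 [287.         205.18032787]
[-0.0805151   0.07165152 -0.0292    ] 19.575
```

View pics/top3.png

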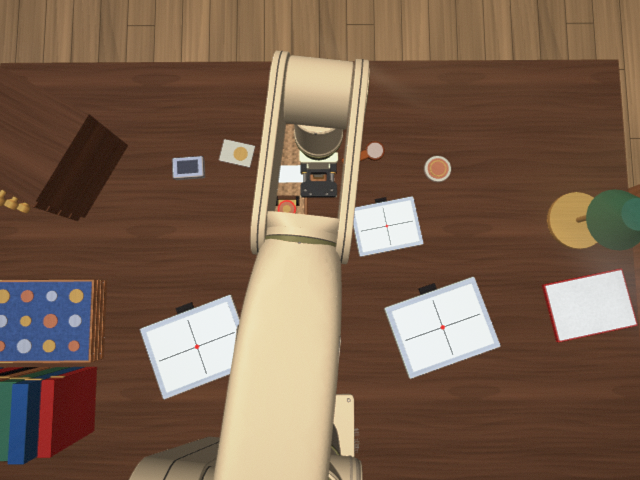

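```bash
cat > sim.py <<'E'
import numpy as np
def sim(rows,e,v,tau=.65,dt=1/8,b=0.,n=50):
    """rows: tray shift per row along tray y (m). returns e,v after; b=equilibrium offset"""
    h=dt/n;u=0;out=[]
    w=0.
    for d in rows:
        w2=d/dt
        v-=(w2-w);w=w2      # impulsive change of tray speed
        for _ in range(n):
            v+=h*(e-b)/tau**2;e+=h*v
            if e>.088: e=.088;v=min(v,0)
        out.append(e)
    v+=w
    return e,v,np.array(out)
E
python3 - <<'E'
from sim import *
for base in ([.02,.04,.04,.02],[.03,.05,.03],[.02,.035,.035,.02,.0]):
    base=np.array(base)
    for tau in (.6,.65,.7):
        for tot in np.arange(.09,.15,.005):
            e,v,o=sim(base/base.sum()*tot,.088,0,tau)
            if abs(e+tau*v)<.006: print(base,tau,round(tot,3),round(e*1e3,1),round(v*1e3,1),round((e+tau*v)*1e3,1))
E
```

```text
[0.02 0.04 0.04 0.02] 0.6 0.13 -24.0 42.4 1.4
[0.02 0.04 0.04 0.02] 0.65 0.125 -21.4 37.9 3.3
[0.02 0.04 0.04 0.02] 0.65 0.13 -26.8 34.8 -4.2
[0.02 0.04 0.04 0.02] 0.7 0.12 -18.2 34.4 5.9
[0.02 0.04 0.04 0.02] 0.7 0.125 -23.6 31.8 -1.4
[0.03 0.05 0.03] 0.6 0.115 -16.4 36.5 5.4
[0.03 0.05 0.03] 0.6 0.12 -21.8 33.8 -1.5
[0.03 0.05 0.03] 0.65 0.115 -18.1 30.5 1.8
[0.03 0.05 0.03] 0.65 0.12 -23.3 28.3 -5.0
[0.03 0.05 0.03] 0.7 0.11 -14.1 27.9 5.4
[0.03 0.05 0.03] 0.7 0.115 -19.3 25.9 -1.2
[0.02  0.035 0.035 0.02  0.   ] 0.6 0.13 -19.4 34.7 1.4
[0.02  0.035 0.035 0.02  0.   ] 0.65 0.125 -17.2 32.1 3.7
[0.02  0.035 0.035 0.02  0.   ] 0.65 0.13 -23.1 27.3 -5.4
[0.02  0.035 0.035 0.02  0.   ] 0.7 0.125 -20.2 26.1 -1.9
```

```bash
cat > est.py <<'E'
# usage: est.py "row shifts in cm along tool y since last est" nshots target_x [N]
import sys,os,pickle
from h import *
from scipy.optimize import lsq_linear
tau=.65; H=1/8; F="log.pkl"
rows=[float(x)/100 for x in sys.argv[1].split()];ns=int(sys.argv[2]);tx=float(sys.argv[3]);N=int(sys.argv[4]) if len(sys.argv)>4 else 6
L=pickle.load(open(F,"rb")) if os.path.exists(F) else {"knots":[],"meas":[]}
s=robot.read_state();t=s["t"];u=-s["tool_pos"][0]
# tray position knots (t,u): tool y=+x world=-u
if rows:
    uu=u+sum(rows);k=[(t-H*len(rows),uu)]
    for i,r in enumerate(rows): uu-=r;k.append((t-H*(len(rows)-1-i),uu))
    L["knots"]+=k
n0=len(L["meas"])
for i in range(ns):
    s=robot.read_state();p=cams.read_camera("top");T=s["tool_pos"];z=T[2]-.0732+.042
    best=(0,None)
    for e in (.088,.06,.03,0,-.03,-.06):
        r=ring(p,proj(p,[T[0]-e,T[1]+.072,z]),16)
        if r[0]>best[0]: best=r
    c=best[1]
    for _ in range(2): n,c=ring(p,c,14)
    X=atz(p,c,z);L["meas"].append((s["t"],-X[0]));print("t%.3f n%d e=%.1f  lat=%.1f x=%.1f"%(s["t"],n,(T[0]-X[0])*1e3,(X[1]-T[1])*1e3,X[0]*1e3))
L["knots"].append((robot.read_state()["t"],-robot.read_state()["tool_pos"][0]))
save(p,"last.png")
pickle.dump(L,open(F,"wb"))
K=np.array(L["knots"]);M=np.array(L["meas"]);tn=robot.read_state()["t"]
M=M[M[:,0]>tn-3.0]
h=.005
def run(x0,v0,b,t0,t1,Tf):
    ts=[t0];ys=[x0];y,v=x0,v0
    while ts[-1]<t1-1e-9:
        v+=h*(y-Tf(ts[-1])-b)/tau**2;y+=h*v;ts.append(ts[-1]+h);ys.append(y)
    return np.array(ts),np.array(ys),v
Tf=lambda q:np.interp(q,K[:,0],K[:,1])
t0=M[0,0]
f=lambda a:(lambda r:np.append(np.interp(M[:,0],r[0],r[1]),[r[1][-1],r[2]]))(run(*a,t0,tn,Tf))
z0=f((0,0,0));A=np.array([f(v)-z0 for v in np.eye(3)]).T
W=1/.001;R=np.vstack([A[:-2]*W,[0,0,1/.006],[0,1/.3,0]]);y=np.concatenate([(M[:,1]-z0[:-2])*W,[0],[0]])
a,*_=np.linalg.lstsq(R,y,rcond=None);C=np.linalg.inv(R.T@R)
fin=A[-2:]@a+z0[-2:];b=a[2];Tn=Tf(tn);e,v=fin[0]-Tn,fin[1]
g=np.array([A[-2,0]+tau*A[-1,0],A[-2,1]+tau*A[-1,1],A[-2,2]+tau*A[-1,2]-1])
print("tn%.3f rms %.2f e=%.1f v=%.1f b=%.1f+-%.1f dcm(e+tau v-b)=%.1f +-%.1f"%(tn,1e3*np.std(A[:-2]@a+z0[:-2]-M[:,1]),e*1e3,v*1e3,b*1e3,1e3*C[2,2]**.5,(e+tau*v-b)*1e3,1e3*(g@C@g)**.5))
# plan N rows
def pred(d):
    kk=tn+H*np.arange(N+1);uu=Tn+np.r_[0,np.cumsum(d)]
    r=run(fin[0],fin[1],b,tn,kk[-1],lambda q:np.interp(q,kk,uu));Y=np.interp(kk[1:],r[0],r[1])
    return np.concatenate([Y-uu[1:],[20*(r[1][-1]+tau*r[2]-uu[-1]-b)],.4*np.ones(1)*(Y[-1]+tx),.3*d,.3*np.diff(np.r_[0,d,0])])
q0=pred(np.zeros(N));J=np.array([pred(x)-q0 for x in np.eye(N)]).T
d=lsq_linear(J,-q0,bounds=(-.03,.03)).x;q=J@d+q0
print("toolY cm:",(-d*100).round(2),"sum",round(-d.sum()*100,2),"pred e:",(q[:N]*1e3).round(1),"Tx end",round(-(Tn+d.sum())*1e3,1))
E
echo ok
```

```text
ok
```

Request:
step_arm:
  deltas:
    - {"offset":[0,-3.1,0],"roll":0}
    - {"offset":[0,-5.2,0],"roll":0}
    - {"offset":[0,-3.1,0],"roll":0}
    - {"offset":[0,0,0],"roll":0}

```text
t: 20.08
tool_pos: [0.5244, -0.0221, 0.2188]
orientation: [-2.222, -2.221, 0.0]
force: [0.4, -0.6, -4.5]
opening: 0.0238
```

```bash
python3 est.py "-3.1 -5.2 -3.1 0" 3 0.535; python3 -c "
import cv2;a=cv2.imread('pics/last.png');cv2.imwrite('pics/c4.png',cv2.resize(a[130:300,220:390],(510,510),interpolation=2))"
```

```text
t20.075 n68 e=-14.6  lat=65.9 x=539.0
t20.125 n66 e=-13.3  lat=65.9 x=539.0
t20.175 n69 e=-11.5  lat=66.2 x=537.9
tn20.225 rms 0.30 e=-11.0 v=7.7 b=-0.0+-6.0 dcm(e+tau v-b)=-5.9 +-12.8
toolY cm: [ 0.74  0.15 -0.05 -0.07 -0.11 -0.22] sum 0.44 pred e: [-2.7 -0.6 -0.5 -0.6 -1.1 -2.7] Tx end 531.1
```

View pics/c4.png

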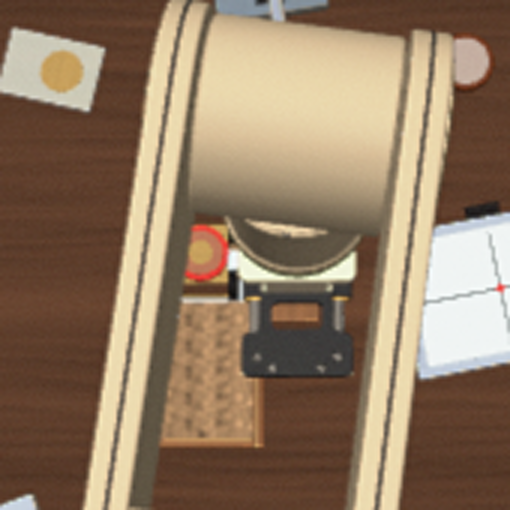

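Request:
step_arm:
  deltas:
    - {"offset":[0,0.4,0],"roll":0}
    - {"offset":[0,0,0],"roll":0}

```text
t: 20.48
tool_pos: [0.5307, -0.0221, 0.2184]
orientation: [-2.222, -2.221, 0.0]
force: [-0.3, 0.0, -3.9]
opening: 0.0237
```

```bash
python3 est.py "0.4 0" 2 0.535
```

```text
t20.475 n73 e=-3.6  lat=67.1 x=534.3
t20.525 n70 e=-3.4  lat=67.5 x=533.9
tn20.575 rms 0.29 e=-3.2 v=9.1 b=-0.4+-5.9 dcm(e+tau v-b)=3.2 +-8.8
toolY cm: [ 0.05 -0.06 -0.09 -0.1  -0.17 -0.38] sum -0.76 pred e: [-1.6 -1.2 -1.1 -1.1 -1.9 -4.8] Tx end 522.6
```

Request:
step_arm:
  deltas:
    - {"offset":[0,-0.2,0],"roll":0}
    - {"offset":[0,-0.1,0],"roll":0}
    - {"offset":[0,0,0],"roll":0}

```text
t: 20.95
tool_pos: [0.5268, -0.0221, 0.2187]
orientation: [2.222, 2.221, 0.0]
force: [0.2, -0.6, -4.3]
opening: 0.0238
```

```bash
python3 est.py "-0.2 -0.1 0" 2 0.535
```

```text
t20.950 n70 e=-5.0  lat=66.9 x=531.8
t21.000 n71 e=-4.7  lat=66.8 x=531.6
tn21.050 rms 0.27 e=-4.6 v=1.0 b=1.1+-3.5 dcm(e+tau v-b)=-5.0 +-6.6
toolY cm: [0.39 0.11 0.01 0.01 0.04 0.12] sum 0.68 pred e: [-0.7  0.3  0.4  0.4  0.6  1.7] Tx end 533.7
```

Request:
step_arm:
  deltas:
    - {"offset":[0,0.35,0],"roll":0}
    - {"offset":[0,0.05,0],"roll":0}
    - {"offset":[0,0,0],"roll":0}
    - {"offset":[0,0,0],"roll":0}

```text
t: 21.55
tool_pos: [0.5309, -0.0222, 0.2186]
orientation: [-2.222, -2.221, 0.0]
force: [-0.3, -0.0, -4.4]
opening: 0.0236
```

```bash
python3 est.py "0.35 0.05 0 0" 2 0.535
```

```text
t21.550 n70 e=-1.5  lat=68.0 x=532.4
t21.600 n70 e=-2.3  lat=67.2 x=533.2
tn21.650 rms 0.27 e=-2.3 v=-4.8 b=1.7+-1.5 dcm(e+tau v-b)=-7.1 +-3.8
toolY cm: [0.34 0.14 0.07 0.08 0.17 0.4 ] sum 1.2 pred e: [0.5 1.2 1.2 1.2 2.1 5.4] Tx end 542.9
```

Request:
step_arm:
  deltas:
    - {"offset":[0,0.4,0],"roll":0}
    - {"offset":[0,0.15,0],"roll":0}
    - {"offset":[0,0.05,0],"roll":0}
    - {"offset":[0,0,0],"roll":0}

```text
t: 22.15
tool_pos: [0.5369, -0.0222, 0.2186]
orientation: [-2.222, -2.221, 0.0]
force: [-0.0, -0.6, -4.4]
opening: 0.0236
```

```bash
python3 est.py "0.4 0.15 0.05 0" 2 0.537
```

```text
t22.150 n71 e=0.1  lat=67.4 x=536.8
t22.200 n73 e=-1.1  lat=67.6 x=538.0
tn22.250 rms 0.31 e=-1.2 v=-9.0 b=2.3+-0.9 dcm(e+tau v-b)=-9.3 +-2.8
toolY cm: [0.36 0.19 0.12 0.13 0.26 0.62] sum 1.68 pred e: [1.3 1.9 1.9 1.9 3.2 8.2] Tx end 553.6
```

Request:
step_arm:
  deltas:
    - {"offset":[0,0.6,0],"roll":0}
    - {"offset":[0,0.4,0],"roll":0}
    - {"offset":[0,0.15,0],"roll":0}

```text
t: 22.62
tool_pos: [0.5487, -0.0222, 0.2186]
orientation: [-2.222, -2.221, 0.0]
force: [-0.4, -0.6, -4.9]
opening: 0.0236
```

```bash
python3 - <<'E'
s=open("est.py").read()
s=s.replace('for i in range(ns):\n    s=robot.read_state();p=cams.read_camera("top")','CS=sys.argv[5] if len(sys.argv)>5 else "t"*ns\nfor ch in CS:\n    s=robot.read_state();p=cams.read_camera({"t":"top","s":"side"}[ch])')
s=s.replace('    c=best[1]\n','    c=best[1]\n    if best[0]<25: print(ch,"no ring",best[0]);continue\n')
s=s.replace('X=atz(p,c,z);L','X=atz(p,c,z);X=X if ch=="t" or not os.path.exists("sideoff") else X-np.array([float(open("sideoff").read()),0,0])\n    if not(ch=="s" and not os.path.exists("sideoff")): L').replace('print("t%.3f n','print(ch,"t%.3f n')
s=s.replace(';print(ch,','\n    print(ch,')
s=s.replace('save(p,"last.png")','save(p,"last_%s.png"%ch)')
open("est.py","w").write(s)
E
python3 est.py "0.6 0.4 0.15" 2 0.540 6 tts
```

```text
t t22.625 n74 e=8.1  lat=69.1 x=540.7
t t22.675 n77 e=7.1  lat=68.3 x=541.7
s t22.725 n101 e=5.7  lat=68.1 x=542.8
tn22.775 rms 0.32 e=6.5 v=-4.8 b=2.2+-0.7 dcm(e+tau v-b)=1.2 +-2.6
toolY cm: [-0.37 -0.06  0.04  0.07  0.15  0.39] sum 0.22 pred e: [2.3 1.2 1.1 1.2 2.1 5.3] Tx end 550.7
```

Request:
step_arm:
  deltas:
    - {"offset":[-0.5,-0.1,0.1],"roll":0}
    - {"offset":[-1.2,0,0.3],"roll":0}
    - {"offset":[-1.8,0,0.4],"roll":0}
    - {"offset":[-2.0,0,0.4],"roll":0}

```text
t: 23.28
tool_pos: [0.5472, -0.0788, 0.2062]
orientation: [2.222, 2.22, -0.0]
force: [0.2, -1.5, -4.3]
opening: 0.0238
```

```bash
echo 0.0 > sideoff; python3 est.py "-0.1 0 0 0" 2 0.540 6 ts
```

```text
t t23.275 n39 e=4.6  lat=60.5 x=542.7
s t23.325 n103 e=2.9  lat=69.0 x=543.9
tn23.375 rms 0.36 e=3.4 v=-1.4 b=2.2+-0.6 dcm(e+tau v-b)=0.2 +-2.3
toolY cm: [-0.18 -0.03  0.01  0.03  0.1   0.27] sum 0.21 pred e: [1.5 0.9 0.9 0.9 1.5 3.9] Tx end 548.9
```

Request:
step_arm:
  deltas:
    - {"offset":[-1.2,0,0.4],"roll":0}
    - {"offset":[-2.0,0,0.4],"roll":0}
    - {"offset":[-2.2,0,0.4],"roll":0}
    - {"offset":[-2.2,0,0.4],"roll":0}
    - {"offset":[-1.4,0,0.4],"roll":0}

```text
t: 24.0
tool_pos: [0.5472, -0.169, 0.1863]
orientation: [2.223, 2.22, -0.0]
force: [-0.3, -0.0, -5.0]
opening: 0.0237
```

```bash
python3 est.py "0 0 0 0 0" 2 0.540 6 ts
```

```text
t t24.000 n48 e=-5.2  lat=83.0 x=552.4
s t24.050 n113 e=1.7  lat=68.4 x=545.1
tn24.100 rms 1.83 e=-2.1 v=-8.9 b=3.2+-0.7 dcm(e+tau v-b)=-11.1 +-2.5
toolY cm: [0.48 0.22 0.12 0.13 0.29 0.71] sum 1.95 pred e: [1.5 2.4 2.3 2.3 3.8 9.6] Tx end 566.3
```

Request:
step_arm:
  deltas:
    - {"offset":[-1.2,0.15,0.4],"roll":0}
    - {"offset":[-2.0,0,0.4],"roll":0}
    - {"offset":[-2.2,0,0.4],"roll":0}
    - {"offset":[-2.0,0,0.4],"roll":0}
    - {"offset":[-1.4,0,0.3],"roll":0}

```text
t: 24.72
tool_pos: [0.5485, -0.2569, 0.1672]
orientation: [-2.223, -2.219, 0.0]
force: [0.3, 0.4, -3.8]
opening: 0.0238
```

```bash
python3 - <<'E'
import pickle
L=pickle.load(open("log.pkl","rb"));L["meas"]=[m for m in L["meas"] if abs(m[0]-24.0)>.02];pickle.dump(L,open("log.pkl","wb"))
E
python3 est.py "0.15 0 0 0 0" 2 0.540 6 ts
```

```text
t t24.725 n88 e=-2.9  lat=75.8 x=551.4
s t24.775 n112 e=-1.3  lat=68.3 x=549.4
tn24.825 rms 0.74 e=-2.7 v=-10.3 b=3.5+-0.8 dcm(e+tau v-b)=-12.9 +-2.5
toolY cm: [0.57 0.26 0.14 0.15 0.32 0.8 ] sum 2.24 pred e: [ 1.6  2.7  2.6  2.6  4.2 10.8] Tx end 570.7
```

Request:
step_arm:
  deltas:
    - {"offset":[-0.5,0.8,0.1],"roll":0}
    - {"offset":[-0.4,0.5,0.1],"roll":0}
    - {"offset":[-0.2,0.2,0],"roll":0}
    - {"offset":[0,0,0],"roll":0}

```text
t: 25.32
tool_pos: [0.564, -0.266, 0.1656]
orientation: [-2.222, -2.221, -0.0]
force: [0.3, 0.4, -4.9]
opening: 0.0235
```

```bash
python3 est.py "0.8 0.5 0.2 0" 2 0.540 6 tts
```

```text
t t25.325 n89 e=6.5  lat=75.9 x=557.6
t t25.375 n86 e=6.6  lat=75.6 x=557.2
s t25.425 n118 e=8.8  lat=69.0 x=554.9
tn25.475 rms 1.03 e=6.6 v=-6.4 b=3.6+-0.7 dcm(e+tau v-b)=-1.2 +-2.4
toolY cm: [-0.26 -0.02  0.06  0.09  0.22  0.58] sum 0.66 pred e: [3.2 2.2 2.  2.  3.2 8.2] Tx end 570.4
```

Request:
step_arm:
  deltas:
    - {"offset":[0,0,0],"roll":0}
    - {"offset":[0,0,0],"roll":0}

```text
t: 25.72
tool_pos: [0.5637, -0.2661, 0.1657]
orientation: [2.222, 2.221, 0.0]
force: [0.0, 0.4, -3.4]
opening: 0.0235
```

```bash
python3 - <<'E'
import pickle
L=pickle.load(open("log.pkl","rb"));L["meas"]=[m for m in L["meas"] if not any(abs(m[0]-t)<.02 for t in(24.725,25.325,25.375))];pickle.dump(L,open("log.pkl","wb"))
E
python3 est.py "0 0" 2 0.540 6 ss
```

```text
s t25.725 n122 e=7.9  lat=69.0 x=555.9
s t25.775 n124 e=7.7  lat=69.3 x=556.1
tn25.825 rms 0.32 e=7.7 v=-0.9 b=4.2+-1.0 dcm(e+tau v-b)=2.9 +-3.0
toolY cm: [-0.46 -0.12 -0.    0.03  0.13  0.42] sum -0.0 pred e: [3.  1.7 1.5 1.5 2.5 6.3] Tx end 563.7
```

Request:
step_arm:
  deltas:
    - {"offset":[0,0.2,0],"roll":0}
    - {"offset":[0,0,0],"roll":0}
    - {"offset":[0,0,0],"roll":0}

```text
t: 26.2
tool_pos: [0.5658, -0.2662, 0.1656]
orientation: [-2.222, -2.221, 0.0]
force: [0.0, -0.4, -4.0]
opening: 0.0237
```

```bash
python3 est.py "0.2 0 0" 2 0.540 6 ss
```

```text
s t26.200 n117 e=11.4  lat=68.5 x=554.4
s t26.250 n117 e=11.8  lat=68.8 x=554.0
tn26.300 rms 0.29 e=11.9 v=7.7 b=3.8+-0.8 dcm(e+tau v-b)=13.1 +-2.6
toolY cm: [-1.01 -0.36 -0.12 -0.08 -0.05  0.01] sum -1.6 pred e: [2.9 0.4 0.2 0.3 0.4 1.1] Tx end 549.7
```

Request:
step_arm:
  deltas:
    - {"offset":[0,-0.5,0],"roll":0}
    - {"offset":[0,-0.3,0],"roll":0}
    - {"offset":[0,0,0],"roll":0}
    - {"offset":[0,0,0],"roll":0}

```text
t: 26.8
tool_pos: [0.5578, -0.2662, 0.1657]
orientation: [2.222, 2.221, 0.0]
force: [0.6, 0.6, -4.9]
opening: 0.0235
```

```bash
python3 est.py "-0.5 -0.3 0 0" 2 0.540 6 ss
```

```text
s t26.800 n113 e=12.1  lat=68.4 x=545.7
s t26.850 n113 e=13.0  lat=68.4 x=544.8
tn26.900 rms 0.34 e=14.0 v=21.0 b=2.8+-0.7 dcm(e+tau v-b)=24.8 +-2.4
toolY cm: [-1.51 -0.61 -0.27 -0.23 -0.34 -0.63] sum -3.61 pred e: [ 1.6 -1.8 -1.9 -1.7 -2.9 -7.1] Tx end 521.8
```

Request:
step_arm:
  deltas:
    - {"offset":[0,-1.7,0],"roll":0}
    - {"offset":[0,-1.2,0],"roll":0}
    - {"offset":[0,-0.4,0],"roll":0}

```text
t: 27.28
tool_pos: [0.5242, -0.2662, 0.1657]
orientation: [2.223, 2.22, 0.0]
force: [0.5, -0.4, -4.0]
opening: 0.0233
```

```bash
python3 est.py "-1.7 -1.2 -0.4" 2 0.540 6 ss
```

```text
s t27.275 n87 e=-2.9  lat=67.6 x=527.2
s t27.325 n83 e=-2.2  lat=66.5 x=526.4
tn27.375 rms 1.31 e=-0.8 v=31.3 b=-0.3+-0.7 dcm(e+tau v-b)=19.8 +-2.4
toolY cm: [-0.64 -0.45 -0.34 -0.35 -0.58 -1.24] sum -3.59 pred e: [ -3.4  -4.1  -3.8  -3.8  -6.2 -15.4] Tx end 488.7
```

Request:
step_arm:
  deltas:
    - {"offset":[0,-0.9,0],"roll":0}

```text
t: 27.5
tool_pos: [0.5161, -0.2661, 0.1658]
orientation: [2.221, 2.221, 0.0]
force: [-0.7, -0.3, -3.8]
opening: 0.024
```

```bash
python3 est.py "-0.9" 2 0.540 6 tts; python3 -c "
import cv2,numpy as np;a=cv2.imread('pics/last_s.png');b=cv2.imread('pics/last_t.png') if __import__('os').path.exists('pics/last_t.png') else a
cv2.imwrite('pics/c5.png',cv2.resize(a[150:350,280:480],(600,600),interpolation=2))"
```

```text
t t27.500 n90 e=-19.0  lat=74.9 x=535.1
t t27.550 n92 e=-19.4  lat=74.8 x=534.2
s t27.600 n73 e=-5.9  lat=65.8 x=521.1
tn27.650 rms 3.78 e=-10.8 v=11.8 b=2.0+-0.6 dcm(e+tau v-b)=-5.1 +-2.0
toolY cm: [ 0.67  0.1  -0.07 -0.09 -0.09 -0.13] sum 0.39 pred e: [-2.8 -0.7 -0.5 -0.5 -0.6 -1.2] Tx end 519.4
```

View pics/c5.png

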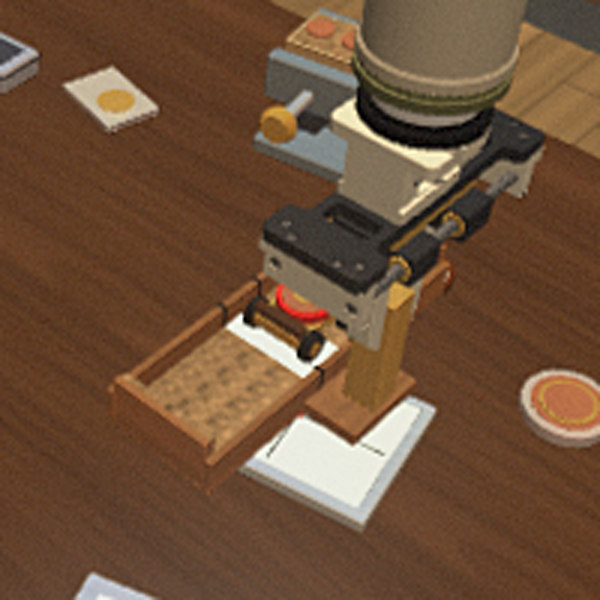

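Request:
step_arm:
  deltas:
    - {"offset":[0,1.0,0],"roll":0}
    - {"offset":[0,0.3,0],"roll":0}

```text
t: 27.9
tool_pos: [0.5297, -0.2661, 0.1657]
orientation: [2.221, 2.221, 0.001]
force: [0.1, 0.8, -3.8]
opening: 0.0237
```

```bash
echo -0.0023 > sideoff
python3 - <<'E'
import pickle
L=pickle.load(open("log.pkl","rb"))
L["meas"]=[((t,y-.0023) if 24.7<t<27 else (t,y)) for t,y in L["meas"] if not(27.2<t<27.4 or 27.58<t)];pickle.dump(L,open("log.pkl","wb"))
E
python3 est.py "1.0 0.3" 2 0.540 6 tt
```

```text
t t27.900 n88 e=-4.5  lat=75.4 x=534.2
t t27.950 n89 e=-4.7  lat=75.7 x=534.5
tn28.000 rms 0.19 e=-5.1 v=-3.3 b=-0.1+-0.8 dcm(e+tau v-b)=-7.1 +-2.5
toolY cm: [0.47 0.17 0.06 0.05 0.08 0.17] sum 1.0 pred e: [-0.8  0.4  0.4  0.4  0.8  2. ] Tx end 539.4
```

Request:
step_arm:
  deltas:
    - {"offset":[0,0.6,0],"roll":0}
    - {"offset":[0,0.2,0],"roll":0}
    - {"offset":[0,0,0],"roll":0}

```text
t: 28.38
tool_pos: [0.5369, -0.2661, 0.1656]
orientation: [-2.222, -2.221, 0.0]
force: [0.2, -0.1, -5.1]
opening: 0.0235
```

```bash
python3 est.py "0.6 0.2 0" 2 0.540 6 tt
```

```text
t t28.375 n89 e=-0.7  lat=75.5 x=537.6
t t28.425 n87 e=-0.6  lat=75.7 x=537.4
tn28.475 rms 0.26 e=-1.1 v=-6.5 b=0.4+-0.7 dcm(e+tau v-b)=-5.8 +-2.4
toolY cm: [0.24 0.13 0.08 0.08 0.14 0.32] sum 0.99 pred e: [0.5 0.9 0.9 0.9 1.6 4. ] Tx end 546.7
```

Request:
step_arm:
  deltas:
    - {"offset":[0,0.5,0],"roll":0}
    - {"offset":[0,0.15,0],"roll":0}
    - {"offset":[0,0,0],"roll":0}
    - {"offset":[0,0,0],"roll":0}

```text
t: 28.98
tool_pos: [0.5432, -0.2662, 0.1656]
orientation: [-2.222, -2.221, 0.0]
force: [-1.0, 0.1, -4.7]
opening: 0.0237
```

```bash
python3 est.py "0.5 0.15 0 0" 2 0.540 6 tt
```

```text
t t28.975 n89 e=0.5  lat=75.5 x=542.7
t t29.025 n87 e=0.7  lat=76.2 x=542.5
tn29.075 rms 0.26 e=0.2 v=-7.6 b=1.1+-0.6 dcm(e+tau v-b)=-5.8 +-2.3
toolY cm: [0.19 0.12 0.09 0.09 0.18 0.41] sum 1.08 pred e: [1.1 1.3 1.3 1.3 2.1 5.3] Tx end 554.0
```

Request:
step_arm:
  deltas:
    - {"offset":[0,0.6,0],"roll":0}
    - {"offset":[0,0.3,0],"roll":0}
    - {"offset":[0,0,0],"roll":0}
    - {"offset":[0,0,0],"roll":0}

```text
t: 29.58
tool_pos: [0.5523, -0.2661, 0.1655]
orientation: [-2.222, -2.221, 0.0]
force: [-0.4, -0.9, -4.8]
opening: 0.0242
```

```bash
python3 est.py "0.6 0.3 0 0" 2 0.540 6 tt
```

```text
t t29.575 n87 e=7.6  lat=75.6 x=544.6
t t29.625 n87 e=7.5  lat=75.6 x=544.7
tn29.675 rms 0.29 e=7.5 v=1.0 b=1.0+-0.6 dcm(e+tau v-b)=7.1 +-2.2
toolY cm: [-0.6  -0.18 -0.04 -0.02 -0.01  0.  ] sum -0.84 pred e: [1.7 0.1 0.  0.1 0.1 0.3] Tx end 543.8
```

Request:
step_arm:
  deltas:
    - {"offset":[0,-0.6,0],"roll":0}
    - {"offset":[0,-0.2,0],"roll":0}
    - {"offset":[0,0,0],"roll":0}
    - {"offset":[0,0,0],"roll":0}

```text
t: 30.18
tool_pos: [0.5443, -0.2662, 0.1657]
orientation: [2.222, 2.221, 0.0]
force: [0.0, -0.0, -4.4]
opening: 0.0238
```

```bash
python3 est.py "-0.6 -0.2 0 0" 2 0.540 6 tt
```

```text
t t30.175 n87 e=1.4  lat=75.8 x=542.9
t t30.225 n89 e=1.3  lat=76.0 x=543.0
tn30.275 rms 0.30 e=1.6 v=3.4 b=0.7+-0.6 dcm(e+tau v-b)=3.1 +-2.3
toolY cm: [-0.18 -0.08 -0.04 -0.04 -0.05 -0.07] sum -0.46 pred e: [ 0.2 -0.1 -0.2 -0.2 -0.3 -0.7] Tx end 539.8
```

Request:
step_arm:
  deltas:
    - {"offset":[0,-0.25,0],"roll":0}
    - {"offset":[0,-0.05,0],"roll":0}
    - {"offset":[0,0,0],"roll":0}
    - {"offset":[0,0,0],"roll":0}

```text
t: 30.78
tool_pos: [0.5413, -0.2662, 0.1657]
orientation: [2.222, 2.221, 0.0]
force: [-0.5, -0.1, -4.1]
opening: 0.0236
```

```bash
python3 est.py "-0.25 -0.05 0 0" 2 0.540 6 tt
```

```text
t t30.775 n86 e=0.5  lat=75.9 x=540.8
t t30.825 n88 e=0.5  lat=76.2 x=540.8
tn30.875 rms 0.23 e=0.8 v=3.3 b=0.4+-0.6 dcm(e+tau v-b)=2.5 +-2.2
toolY cm: [-0.12 -0.06 -0.04 -0.03 -0.05 -0.09] sum -0.39 pred e: [-0.  -0.2 -0.2 -0.2 -0.4 -1. ] Tx end 537.4
```

Request:
step_arm:
  deltas:
    - {"offset":[0,-0.25,0],"roll":0}
    - {"offset":[0,-0.05,0],"roll":0}
    - {"offset":[0,0,0],"roll":0}
    - {"offset":[0,0,0],"roll":0}

```text
t: 31.38
tool_pos: [0.5383, -0.2662, 0.1657]
orientation: [2.222, 2.221, 0.0]
force: [0.9, -0.1, -5.1]
opening: 0.0237
```

```bash
python3 est.py "-0.25 -0.05 0 0" 2 0.540 6 tt
```

```text
t t31.375 n86 e=-2.5  lat=76.0 x=540.8
t t31.425 n87 e=-3.0  lat=75.7 x=541.3
tn31.475 rms 0.22 e=-2.9 v=-2.9 b=1.2+-0.7 dcm(e+tau v-b)=-6.0 +-2.5
toolY cm: [0.34 0.13 0.05 0.05 0.11 0.27] sum 0.94 pred e: [0.1 0.9 0.9 0.8 1.4 3.6] Tx end 547.7
```

Request:
step_arm:
  deltas:
    - {"offset":[0,0.55,0],"roll":0}
    - {"offset":[0,0.15,0],"roll":0}
    - {"offset":[0,0,0],"roll":0}
    - {"offset":[0,0,0],"roll":0}

```text
t: 31.98
tool_pos: [0.5452, -0.2662, 0.1655]
orientation: [-2.222, -2.221, 0.0]
force: [0.7, 1.4, -3.6]
opening: 0.0237
```

```bash
python3 est.py "0.55 0.15 0 0" 2 0.540 6 tt
```

```text
t t31.975 n87 e=2.0  lat=75.9 x=543.3
t t32.025 n87 e=2.0  lat=76.1 x=543.2
tn32.075 rms 0.18 e=1.8 v=-3.0 b=1.4+-0.7 dcm(e+tau v-b)=-1.7 +-2.5
toolY cm: [-0.03  0.02  0.03  0.04  0.1   0.26] sum 0.43 pred e: [1.1 0.9 0.8 0.8 1.4 3.6] Tx end 549.6
```

Request:
step_arm:
  deltas:
    - {"offset":[0,0.25,0],"roll":0}
    - {"offset":[0,0,0],"roll":0}
    - {"offset":[0,0,0],"roll":0}
    - {"offset":[0,0,0],"roll":0}

```text
t: 32.58
tool_pos: [0.5478, -0.2662, 0.1656]
orientation: [2.222, 2.221, -0.0]
force: [-0.5, 0.6, -4.3]
opening: 0.0239
```

```bash
python3 est.py "0.25 0 0 0" 2 0.540 6 tt
```

```text
t t32.575 n87 e=3.0  lat=76.1 x=544.8
t t32.625 n88 e=2.9  lat=75.9 x=544.8
tn32.675 rms 0.15 e=2.8 v=-1.3 b=1.7+-0.7 dcm(e+tau v-b)=0.3 +-2.5
toolY cm: [-0.15 -0.03  0.01  0.02  0.07  0.21] sum 0.14 pred e: [1.2 0.8 0.7 0.7 1.2 3. ] Tx end 549.2
```

Request:
step_arm:
  deltas:
    - {"offset":[0,0,0],"roll":0}
    - {"offset":[0,0,0],"roll":0}
    - {"offset":[0,0,0],"roll":0}
    - {"offset":[0,0,0],"roll":0}
    - {"offset":[0,0,0],"roll":0}

```text
t: 33.3
tool_pos: [0.5477, -0.2662, 0.1656]
orientation: [-2.222, -2.221, 0.0]
force: [0.6, 0.7, -5.3]
opening: 0.0234
```

```bash
python3 est.py "0 0 0 0 0" 2 0.540 6 tt
```

```text
t t33.300 n89 e=4.6  lat=75.9 x=543.2
t t33.350 n90 e=4.7  lat=75.9 x=543.0
tn33.400 rms 0.18 e=5.0 v=4.9 b=1.0+-0.7 dcm(e+tau v-b)=7.1 +-2.4
toolY cm: [-0.48 -0.18 -0.07 -0.06 -0.07 -0.12] sum -0.98 pred e: [ 0.8 -0.3 -0.3 -0.3 -0.5 -1.3] Tx end 538.0
```

One more correction, one more hold, then hand in.

Request:
step_arm:
  deltas:
    - {"offset":[0,-0.6,0],"roll":0}
    - {"offset":[0,-0.25,0],"roll":0}
    - {"offset":[0,0,0],"roll":0}

```text
t: 33.78
tool_pos: [0.539, -0.2662, 0.1657]
orientation: [2.222, 2.22, -0.0]
force: [-0.2, -0.6, -4.1]
opening: 0.0236
```

```bash
python3 est.py "-0.6 -0.25 0" 2 0.540 6 tt
```

```text
t t33.775 n86 e=-2.2  lat=76.2 x=541.2
t t33.825 n85 e=-1.9  lat=76.5 x=541.0
tn33.875 rms 0.17 e=-1.6 v=2.8 b=0.9+-0.8 dcm(e+tau v-b)=-0.7 +-2.6
toolY cm: [ 0.1   0.01 -0.02 -0.02 -0.01  0.  ] sum 0.05 pred e: [-0.3  0.   0.1  0.1  0.1  0.3] Tx end 539.8
```

```bash
python3 -c "
from h import *
print(robot.close_job());s=robot.read_state();print(s['t'],s['tool_pos'],s['force'],s['opening'])"
```

```text
the job is handed in; nothing more can be done
None
the job is handed in; nothing more can be done
```

The job is handed in with the tray held over the small light pad (about 130 x 170 mm, the other two are 206 x 250 mm) and the cradle in the window. The hand-in gives no verdict.

**What I did**
- I gripped the brass post. I then set the tray down once and regripped it half a turn round, so the last joint had room to turn the tray.
- I turned the tray about 97°, so the carry ran across the channel and the cradle showed in the top camera.
- A quick 114 mm shift of the tray rolled the cradle off its stop. I kept it in the window for about 2 s with small shifts worked out from camera readings, then carried it to the pad.

**Last checks, at 33.9 s of the 67 s allowed**
- **Cradle in the window:** about 2 mm from the window's middle, moving at about 3 mm/s. It stayed within 8 mm of the middle from 28 s to hand-in.
- **Over the red dot:** a few mm off in x (cradle at 0.541 m, dot at about 0.539 m). In y I calculate about 4 mm from the arm's position, because the gripper partly hid the cradle from the top camera.
- **Tray:** underside about 92 mm above the shelf, so 80 mm above the pad. It was level by the tool's reading and still gripped, with an opening of 23.6 mm.

**What disagreed**
- The two cameras differed by about 2 mm over the pad.
- Around 27.3 s the gripper partly hid the cradle from the side camera, and my corrections let it reach about 19 mm from the middle. That is just inside the 22 mm limit. I then used only the top camera.
- I did not check the loose items again, but nothing came near them at shelf height.

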